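# Seat a jar stopper with a trigger-operated bench clamp and release it

### The job

Close the jar that lies in the bench clamp: squeeze the two orange handles together, again and again, until the jaw has pushed the cork stopper fully home and bears on it with about 12 newtons (under 8 it is not tight, over 16 the glass cracks), and keep it so for half a second. Then press the red release tab down so that the jaw springs all the way back, and let go of everything. Work the clamp only by its handles and tab: do not touch the jaw or the jar, and leave the salt shaker, the tin and the sugar bowl alone.

Things in the scene. Friction and masses are not known exactly. Their poses are not given: they have to be found in the camera images.
- press: bench bar clamp, fixed: wooden base plate 350 x 100 x 10 mm (x -87 to +263), grey housing (x -65 to +85, y -24 to +24, top z 65), two orange handles, red tab, steel ratchet bar with a round jaw, cradle with end stop for the jar. Origin on the worktop, under the middle between the handles; its x axis is the way the jaw pushes (towards the jar), z up.
- handles (a point): point midway between the handles, 94 mm above the worktop, a good height for the finger pads. The handles are upright orange paddles, 11 thick (along press x), 34 wide (y), from z 68 to 112 mm; at rest their outer faces are at press x -33 and +33 (66 mm apart). Linked, they move mirror-wise, 19 mm each; squeezed home they measure 28 mm.
- rear_handle (a joint): travel of the rear (-x) handle inwards, m: 0 at rest (sprung open), 0.019 squeezed home. It carries the drive pawl: the first 4 to 6 mm are play, after that the bar moves forward with it, mm for mm. The pawl lets the bar go again only when the handles are opened to within 3 mm of rest.
- front_handle (a joint): travel of the front (+x) handle, equal to the rear one's. Sum of the inward forces on both handles: 4.2 N + 0.12 N per mm of handle travel; once it drives, add 1.6 N + 0.02 N per mm of bar travel, about 1 N (0 to 2) while a tooth clicks (the tab is then down by 1 to 3 mm), and the jaw's force on the stopper. One finger may carry more of the sum than the other.
- bar (a joint): forward travel of the ratchet bar, m, 0 (fully back, where it starts) to 0.054. A holding pawl keeps it from going back, in teeth of 6 mm: on opening the handles it falls back to the last tooth (11.3, 17.3, 23.3 mm ...; a full squeeze gains two teeth). A spring pulls it fully back, within 0.5 s, when the release tab is pressed.
- jaw: round rubber-faced jaw, 44 mm diameter, on the front end of the bar; it is sprung on the bar with 4 N per mm (1 N preload, 15 mm travel), so each mm of bar travel against a stopper that cannot move adds a little under 4 N. Origin 9 mm behind its face, on the bar's axis, 43 mm above the worktop; with bar at 0 the face is at press x = 108 mm.
- jar: green glass jar, 60 mm diameter, 92 mm long, about 0.3 kg, loose, lying in the cradle along press x, mouth towards the jaw. Origin on its lowest line (30 mm under its axis) at mid-length; its x axis points from mouth to bottom. It starts short of the end stop, which is set differently each time, and is first pushed back onto it (origin then at press x = 186 to 200 mm).
- stopper (a joint): depth of the cork stopper in the jar's mouth, m: 0 as far out as it can be, 0.014 fully home (its flange, 8 mm thick, on the rim). It starts at 0 to 3 mm. It slides at about 5 N; under load at the end it reads up to 1 mm more.
- stopper_face (a point): middle of the stopper's outer face (disc of 52 mm diameter, axis 43 mm above the worktop), which the jaw meets
- release_tab (a joint): travel of the red release tab downwards, m: 0 up (sprung), 0.009 down. It bobs by up to 3 mm at each click of the ratchet. The bar is free from about 3 mm on; the spring needs 1 N to start and 2 N at the bottom, and friction adds to that until the bar has let go.
- tab_top (a point): middle of the top of the red release tab (28 along x, 32 along y, 7 mm thick), at press x = 66 mm, 75 mm above the worktop at rest
- salt_shaker: glass salt shaker with grey cap, 44 mm diameter, 90 mm tall, standing beside the clamp; origin under its middle
- tin: small green and white tin, 58 mm diameter, 72 mm tall, standing beside the clamp; origin under its middle
- sugar_bowl: small black bowl with sugar cubes, 68 mm diameter, 31 mm tall, standing beside the clamp; origin under its middle
Not all that is in view belongs to the job. Of the things that look like the jar, the larger one is meant.

How it is judged:
By the outcome, as a careful person would: the job done as asked, in the order asked, and still so for the second after the job is handed in, with the robot touching nothing.
It also fails if it takes over 61 s, if anything falls off the work surface, if the arm or the gripper's body presses on something with over 40 N, if the wrist force passes 120 N, or if a joint passes its speed limit or range.

### The arm

A 7-joint arm with a two-finger parallel gripper is mounted at the origin on a cart in front of the work surface, level with it; the furniture and walls round the work are solid. World frame = base frame: x ahead of the robot, y to its left, z up, the work surface at z = 0. Lengths are in m, angles in rad, forces in N, time in s.
With the tool pointing down it reaches from about 0.425 to 0.875 m from the base axis. Payload 4.7 kg.
Tool frame: the origin (TCP) lies at the very end of the fingers, on their centre line; the grasp point (between the pads) lies 19 mm behind it (bot.grip_point_offset is the distance from the TCP to the grasp point, in m); z points along the fingers, y is the line along which they close (so a half turn about z gives the same grasp; the last joint's range is limited). The gripper opens to 85 mm and grips with 20 to 120 N. Pads are 22 mm wide; open, the fingers measure 114 mm over their backs; the gripper's body (76 mm by 85 mm) begins 54 mm behind the grasp point. The pads swing forward as they close: fully open they stand 13 mm farther back than shut.
Start: joints at [-1.157, 0.321, -0.07, 1.45, 0.023, 1.371, -0.057], TCP at [0.253, 0.599, 0.231] pointing down, gripper open.
Joint ranges: [-2.86, 2.86], [-0.3, 2.09], [-1.38, 1.24], [0.06, 2.45], [-1.56, 4.7], [0.09, 2.05], [-2.69, 2.69]. Speed limits (rad/s): [2.57, 2.57, 3.14, 3.14, 3.14, 3.14, 3.14].

### API

Orientations are given as a unit quaternion [w, x, y, z].
In Python, from cell import bot gives the robot as it stands.
- The arm moves only by the tool arm_command, never from a script. Its argument "motion" is a list of rows, each a list of 6 numbers: the shift along the tool's x, y, z in cm, then the turn, a rotation vector about the tool's x, y, z in degrees. A call has 1 to 10 rows; each row shifts and turns the commanded pose from where the row before left it, along the tool's axes as they then stand; what a row does not reach is not made up. A row lasts 1/8 s, in which the tool goes at most 62.5 mm and 10.7 degrees, less where a joint would pass 70% of its speed; a pose out of reach is approached as far as the arm can. A call is refused whole if a number of a shift passes 6.25 or a number of a turn 10.7, either way. A call with a gripper value outside its range is refused whole. "hand" is the finger opening in cm, from 0 to 8.54, set as the call begins (left out, the last holds). The fingers move at their own pace and stop on an object; "squeeze" is the grip in N (left out, the last holds). Time passes only in rows, so rows that do not move let the fingers close. It gives the time, the measured TCP pose, the force, the opening and the grip force at its end, in the units of the state.
- bot.read_state(): the state, without advancing time (a new reading comes with each control period).
- bot.camera(name): name is "side" or "top" or "wrist"; returns a dict with "img" (420x560x3 uint8, red, green, blue), "vertical_fov" (degrees; the focal length in pixels is half the picture's height over the tangent of half this angle, whatever the lens; pixels are square), "cx", "cy" (the principal point, pixels), "position" and "attitude" of the camera in the world. Camera axes: x right, y down, z forward; pixel columns grow to the right and rows downward; lengths in m; the calibration is good to about 2 mm. A picture is of the moment at which its call begins. There is no depth.
- bot.close_job(): hands the job in; it is judged then, once.
The state is a dict: "time_s": time; "joint_pos": joint angles; "joint_vel": joint speeds; "tau": joint torques, N m; "tool_pos": TCP position; "orientation": TCP orientation; "wrist_force": force on the tool from outside, world axes, zero at the start; "moment": the same for the moment, N m; "gripper_width": finger opening in m; "grip_force": force on a finger pad.
Only numpy, scipy, OpenCV 4.12 (cv2) and the standard library are available. Lean on these libraries where they do the work, as an engineer would, in place of code of your own. Each camera call takes 0.05 s, during which the arm holds its last target. There are 200 camera calls.

## Working session

There is one attempt and no reset: what is moved stays moved. The work goes in short steps, Python scripts to look and compute and a tool call to move; the robot and the scene stay as the last step left them, time stands still between calls to the robot, and variables do not carry over. Pictures are saved under pics/ and viewed, at most 12 in all, crops included, and the job is handed in when it is done.

Besides the shell and the picture viewer there is one more tool, called after "Emit:" by a JSON object that holds its "fn" and its "kwargs". arm_command: Moves the arm, as the interface text tells. Its arguments: {"type":"object","properties":{"motion":{"type":"array"},"hand":{"type":"number"},"squeeze":{"type":"number"}},"required":["motion"]}

```bash
mkdir -p pics; cat > h.py <<'E'
import numpy as np, cv2
from scipy.spatial.transform import Rotation as R
def q2R(q): return R.from_quat([q[1],q[2],q[3],q[0]]).as_matrix()
def att(c):
    a=np.array(c["attitude"],float)
    return a if a.shape==(3,3) else q2R(a)
def ray(c,u,v):
    f=210/np.tan(np.radians(c["vertical_fov"])/2)
    d=att(c)@np.array([(u-c["cx"])/f,(v-c["cy"])/f,1]); return np.array(c["position"]),d
def onz(c,u,v,z):
    p,d=ray(c,u,v); return p+d*(z-p[2])/d[2]
def proj(c,P):
    f=210/np.tan(np.radians(c["vertical_fov"])/2)
    q=att(c).T@(np.array(P)-np.array(c["position"])); return f*q[0]/q[2]+c["cx"],f*q[1]/q[2]+c["cy"]
def save(n,im): cv2.imwrite("pics/"+n,cv2.cvtColor(im,cv2.COLOR_RGB2BGR))
E
python3 - <<'E'
from h import *
from cell import bot
import pickle
cs={n:bot.camera(n) for n in("top","side")}
pickle.dump(cs,open("c0.pkl","wb"))
for n,c in cs.items(): print(n,c["position"],c["attitude"],c["vertical_fov"],c["cx"],c["cy"])
save("top0.png",cs["top"]["img"]); save("side0.png",cs["side"]["img"])
s=bot.read_state();print(s)
c=cs["top"]
hsv=cv2.cvtColor(c["img"],cv2.COLOR_RGB2HSV)
for nm,lo,hi in (("or",(6,150,100),(20,255,255)),("red",(0,150,80),(5,255,255)),("red2",(172,150,80),(180,255,255))):
    for m in("top","side"):
        k=cv2.inRange(cv2.cvtColor(cs[m]["img"],cv2.COLOR_RGB2HSV),lo,hi)
        n,l,st,ce=cv2.connectedComponentsWithStats(k)
        for i in range(1,n):
            if st[i,4]>25: print(nm,m,st[i],ce[i])
E
```

```text
top [0.33924591 0.23626385 0.9451442 ] [-0.04395229  0.70587748 -0.70551352  0.04534145] 53.47088360981871 276.1708919741185 215.81549133000914
side [-0.18386836  0.71368024  0.47480281] [ 0.22969884 -0.38432523  0.76181931 -0.46814945] 50.64252216060719 286.29045094422895 207.3705248588051
{'time_s': 0.1, 'joint_pos': array([-1.15694127,  0.32173987, -0.07008372,  1.45156089,  0.0225862 ,
        1.37081745, -0.05691089]), 'joint_vel': array([-0.00014725, -0.00095231, -0.00048218, -0.00354334, -0.00181516,
        0.00114116, -0.00115763]), 'tau': array([-1.00525867e-04, -4.94882441e+01, -3.83882560e-01, -3.15210235e+01,
        1.30398141e-02,  7.48227001e-03, -1.47986103e-06]), 'tool_pos': array([0.25282458, 0.59828192, 0.23033476]), 'orientation': array([-1.32386776e-04,  1.98542639e-01,  9.80091865e-01, -8.59293502e-04]), 'wrist_force': array([-0.13575798,  0.18828366,  0.34804976]), 'moment': array([-0.02518186,  0.02743809, -0.02985938]), 'grip_force': 0.0, 'gripper_width': 0.08528349741287757}
or top [307  72   7   6  31] [309.58064516  74.67741935]
or top [305  79  13  11  9
[... 154 characters left out ...]
89 173 131  45 828] [258.01932367 197.15821256]
or top [ 190  172  148   86 1744] [272.04472477 223.72075688]
or top [307 182   9  18  95] [311.04210526 189.94736842]
or side [277 170  29  31 556] [290.84352518 185.0323741 ]
or side [215 193  11   5  29] [220.27586207 195.06896552]
or side [   0  202   49   46 1379] [ 20.63596809 225.65264685]
or side [ 189  207  140   81 1571] [267.20942075 248.25970719]
or side [ 21 247  28  19 181] [ 34.06077348 256.61878453]
red top [240 134   9   7  35] [244.31428571 137.77142857]
red top [260 199  17  17 187] [267.69518717 206.85026738]
red side [264 200  19  10 123] [273.14634146 204.13821138]
red side [ 65 241  12  12  59] [ 70.05084746 246.89830508]
```

View pics/top0.png

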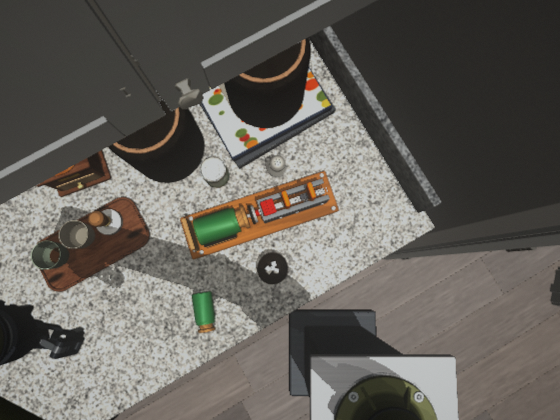

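View pics/side0.png

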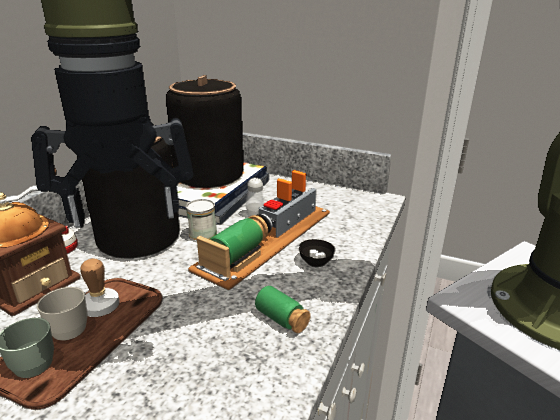

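Top view: the clamp runs from the large green jar (214,226) through the tab (268,207) to the handles at about (287,197) and (311,189). Side view: the handles are at (285,188) and (299,182). Lookalikes in the top view: the large jar (214,226) lies in the cradle and is the one meant. The small jar (203,310) is loose on the worktop and is a decoy. Other orange or red things are the pot rims, the brown mill and the book print at (311,84). The only orange paddles are the two on the housing.

```bash
python3 - <<'E'
from h import *
import pickle
cs=pickle.load(open("c0.pkl","rb"))
t,s=cs["top"],cs["side"]
a=cv2.resize(t["img"][160:280,170:350],None,fx=4.4,fy=4.4,interpolation=cv2.INTER_CUBIC)
save("crop0.png",a[:,:790])
def mask(c,lo,hi,box):
    k=cv2.inRange(cv2.cvtColor(c["img"],cv2.COLOR_RGB2HSV),lo,hi); m=np.zeros_like(k); x0,y0,x1,y1=box; m[y0:y1,x0:x1]=k[y0:y1,x0:x1]; return m
# plate: wood colour
k=mask(t,(5,110,60),(22,255,255),(178,165,345,262)); k=cv2.morphologyEx(k,cv2.MORPH_OPEN,np.ones((2,2)))
n,l,st,ce=cv2.connectedComponentsWithStats(k)
pts=np.argwhere(k>0)[:,::-1].astype(np.float32)
r=cv2.minAreaRect(pts); b=cv2.boxPoints(r); print(b)
W=np.array([onz(t,*p,0.01) for p in b]); print(W, np.linalg.norm(W-np.roll(W,1,0),axis=1))
# bright orange handles
for nm,c,box in(("top",t,(270,170,335,215)),("side",s,(270,165,312,205))):
    k=mask(c,(5,215,200),(16,255,255),box); n,l,st,ce=cv2.connectedComponentsWithStats(k)
    for i in range(1,n):
        if st[i,4]>8: print(nm,st[i],ce[i])
m=mask(t,(0,150,80),(5,255,255),(255,195,282,218)); p=np.argwhere(m>0)[:,::-1].astype(np.float32); print(cv2.minAreaRect(p)); print("tab",onz(t,*cv2.minAreaRect(p)[0],0.074))
E
```

```text
[[179.70004 219.09999]
 [325.80002 170.39998]
 [339.50003 211.49998]
 [193.40005 260.2    ]]
[[0.45043309 0.4522591  0.01      ]
 [0.56311638 0.12066585 0.01      ]
 [0.46799317 0.09102106 0.01      ]
 [0.35815276 0.4189944  0.01      ]] [0.09809282 0.35021651 0.09963553 0.34587776]
((264.4794616699219, 207.94522094726562), (14.513101577758789, 20.131078720092773), 69.44395446777344)
tab [0.4666524  0.25926181 0.074     ]
```

View pics/crop0.png

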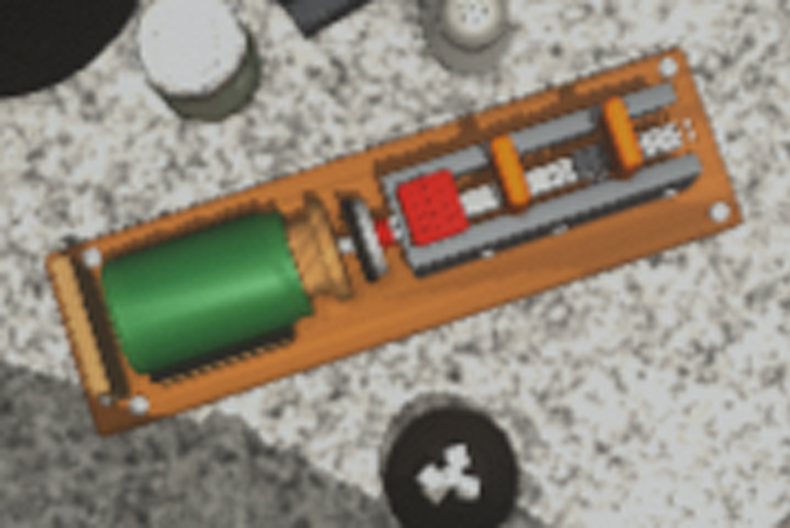

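The crop confirms the choice: large jar with its cork at (320,245), jaw at (363,240), red tab at (433,208), paddles at (512,172) and (620,135). The plate corners are at (680,48), (742,215), (100,435) and (48,255).

```bash
python3 - <<'E'
from h import *
import pickle
from cell import bot
cs=pickle.load(open("c0.pkl","rb")); t,s=cs["top"],cs["side"]
cr=np.array([(48,255),(680,48),(742,215),(100,435)])/4.4+[170,160]
A,B,C,D=[onz(t,*p,0.01) for p in cr]
print([np.linalg.norm(v) for v in(A-B,C-D,B-C,A-D)])
ux=(A-B)+(D-C); ux[2]=0; ux/=np.linalg.norm(ux); uz=np.array([0,0,1.]); uy=np.cross(uz,ux)
ctr=(A+B+C+D)/4
O=ctr-ux*0.088; O[2]=0
print("O",O,"yaw",np.degrees(np.arctan2(ux[1],ux[0])))
w=lambda x,y,z:O+ux*x+uy*y+uz*z
cp=lambda p:(np.array(p)-[170,160])*4.4
for nm,P in(("tab",(66,0,75)),("fh top",(27.5,0,112)),("rh top",(-27.5,0,112)),("fh end+",(27.5,17,112)),("fh end-",(27.5,-17,112))):
    P=w(*[v/1000 for v in P]); print(nm,P,"top crop",cp(proj(t,P)),"side",proj(s,P))
st=bot.read_state(); Rm=q2R(st["orientation"]); print(Rm)
for sg in(1,-1):
    y=ux*sg; z=-uz; x=np.cross(y,z); G=np.c_[x,y,z]
    print(sg,"turn",np.degrees(R.from_matrix(Rm.T@G).as_rotvec()))
print("shift",100*Rm.T@(w(0,0,0.15)-st["tool_pos"]))
np.savez("pose.npz",O=O,ux=ux,uy=uy)
E
```

```text
[np.float64(0.3437452178736752), np.float64(0.34660885350445686), np.float64(0.09310235683357813), np.float64(0.0963996897295911)]
O [0.49079703 0.18831591 0.        ] yaw 108.73966505302911
tab [0.4695933  0.25081713 0.075     ] top crop [433.29144244 204.59945767] side (np.float64(273.975414716624), np.float64(202.61314835402007))
fh top [0.48196214 0.21435809 0.112     ] top crop [511.24578451 166.16802023] side (np.float64(284.97875146540196), np.float64(179.5467205052833))
rh top [0.49963191 0.16227374 0.112     ] top crop [623.95722182 128.48957094] side (np.float64(299.6237556806062), np.float64(171.16534036266754))
fh end+ [0.46586334 0.20889652 0.112     ] top crop [523.22885231 200.7567249 ] side (np.float64(291.8970950095179), np.float64(181.5136098685587))
fh end- [0.49806094 0.21981965 0.112     ] top crop [499.3198581  131.74425214] side (np.float64(278.1889376117231), np.float64(177.61637221276766))
[[-9.21161606e-01  3.89179822e-01 -6.00715204e-04]
 [ 3.89180277e-01  9.21160165e-01 -1.63180430e-03]
 [-8.17103929e-05 -1.73694198e-03 -9.99998488e-01]]
1 turn [-9.68008130e-02 -3.16921722e-02 -4.16431620e+01]
-1 turn [-4.00433132e-02  1.22308602e-01  1.38356784e+02]
shift [-37.87552035 -28.48907426   8.08606699]
```

Emit:
{"fn": "arm_command", "kwargs": {"motion": [[-4.7,-3.6,0.3,0,0,0],[-4.7,-3.6,0.3,0,0,0],[-4.7,-3.6,0.5,0,0,0],[-4.7,-3.6,0.5,0,0,0],[-4.7,-3.6,1,0,0,0],[-4.7,-3.6,1,0,0,0],[-4.7,-3.5,1,0,0,0],[-4.7,-3.4,1,0,0,0],[0,0,0,0,0,-10.4],[0,0,0,0,0,-10.4]], "hand": 8.54, "squeeze": 40}}

```text
time_s: 1.35
tool_pos: [0.4885, 0.1887, 0.1747]
orientation: [-0.001, 0.017, 1.0, -0.0]
wrist_force: [-1.2, 0.0, -0.5]
gripper_width: 0.0854
grip_force: 0.0
```

Emit:
{"fn": "arm_command", "kwargs": {"motion": [[0,0,0,0,0,-10.4],[0,0,0,0,0,-10.4],[0,0,0,0,0,0]]}}

```text
time_s: 1.72
tool_pos: [0.4882, 0.1897, 0.175]
orientation: [-0.0, -0.161, 0.987, -0.0]
wrist_force: [-0.3, 0.1, 0.6]
gripper_width: 0.0851
grip_force: 0.0
```

```bash
cat >> h.py <<'E'
def where():
    from cell import bot
    p=np.load("pose.npz"); O,ux,uy=p["O"],p["ux"],p["uy"]
    st=bot.read_state(); Rm=q2R(st["orientation"]); d=st["tool_pos"]-O
    print("t",st["time_s"],"press mm",1000*np.array([d@ux,d@uy,d[2]]).round(4),"width",st["gripper_width"]*1000,"grip",st["grip_force"])
    F=st["wrist_force"]; print("F press",[round(float(F@v),2) for v in(ux,uy,[0,0,1])])
    y=ux if Rm[:,1]@ux>0 else -ux; z=np.array([0,0,-1.]); G=np.c_[np.cross(y,z),y,z]
    print("turn left deg",np.degrees(R.from_matrix(Rm.T@G).as_rotvec()).round(2))
    return st,Rm,O,ux,uy
E
python3 - <<'E'
from h import *
st,Rm,O,ux,uy=where()
print("shift to handles z80 cm",100*Rm.T@(O+[0,0,.08]-st["tool_pos"]))
from cell import bot
c=bot.camera("wrist"); save("w0.png",c["img"])
E
```

```text
t 1.725 press mm [  2.1   2.  175. ] width 85.09392610249752 grip 0.0
F press [0.21, 0.25, 0.59]
turn left deg [-0.   -0.04 -0.16]
shift to handles z80 cm [-0.21042509 -0.21295134  9.49660004]
```

View pics/w0.png

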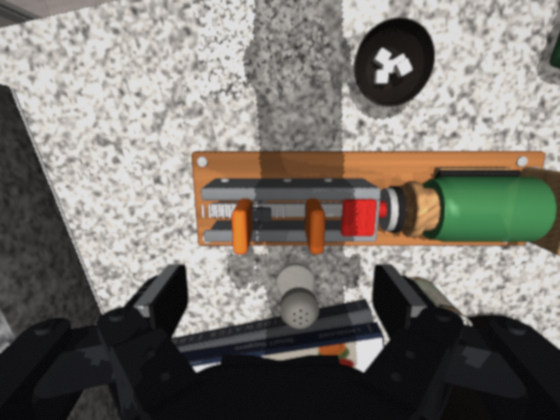

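```bash
python3 - <<'E'
from h import *
from cell import bot
c=bot.camera("wrist")
p=np.load("pose.npz"); O,ux,uy=p["O"],p["ux"],p["uy"]
h=cv2.cvtColor(c["img"],cv2.COLOR_RGB2HSV)
k=cv2.inRange(h,(5,200,120),(14,255,255)); k[:190]=0;k[265:]=0;k[:,:220]=0;k[:,340:]=0
n,l,st,ce=cv2.connectedComponentsWithStats(k)
for i in range(1,n):
    if st[i,4]>50: print(st[i],ce[i])
k2=cv2.inRange(h,(0,150,80),(4,255,255)); k2[:190]=0;k2[245:]=0;k2[:,:340]=0;k2[:,381:]=0
pts=np.argwhere(k2>0)[:,::-1].astype(np.float32); print("tab",cv2.minAreaRect(pts))
def pr(x,y,z): return np.round(proj(c,O+ux*x/1e3+uy*y/1e3+np.array([0,0,z/1e3])),1)
for x in(-27.5,27.5):
    print(x,[pr(x+a,y,z) for a in(-5.5,5.5) for y in(-17,17) for z in(68,112)])
print("tab",pr(66,0,75),[pr(66+a,b,75) for a in(-14,14) for b in(-16,16)])
for q in((-87,-50),(-87,50),(263,50),(263,-50)): print(pr(*q,10))
E
```

```text
[233 201  15  51 313] [241.68051118 225.15335463]
[310 211  14  41 504] [316.55555556 230.92261905]
tab ((360.5, 217.5), (35.0, 39.0), 90.0)
-27.5 [array([238.3, 236. ]), array([230.4, 256.6]), array([236.7, 196.8]), array([228.1, 210.4]), array([251.3, 235.9]), array([245.8, 256.5]), array([250.1, 196.7]), array([244.1, 210.4])]
27.5 [array([303.1, 235.7]), array([307.5, 256.2]), array([303.7, 196.5]), array([308.5, 210.1]), array([316. , 235.6]), array([323. , 256.2]), array([317.1, 196.4]), array([324.6, 210. ])]
tab [358.2 218.6] [array([340. , 237.2]), array([341.9, 199.4]), array([373.9, 237.1]), array([377. , 199.2])]
[195.7 247.4]
[187.7 151.2]
[548.1 149.5]
[526.5 246. ]
```

The wrist view shows the clamp aligned with the tool, with the rear handle at (242,225), the front handle at (317,231) and the tab at (360,217). The pose agrees within about 2 mm, so I descend.

Emit:
{"fn": "arm_command", "kwargs": {"motion": [[-0.05,-0.1,3,0,0,0],[0,0,3,0,0,0],[0,0,2,0,0,0],[0,0,1.3,0,0,0],[0,0,0,0,0,0]]}}

```text
time_s: 2.45
tool_pos: [0.4887, 0.1888, 0.0816]
orientation: [-0.001, -0.162, 0.987, -0.0]
wrist_force: [0.8, -0.3, 0.0]
gripper_width: 0.0856
grip_force: 0.0
```

Emit:
{"fn": "arm_command", "kwargs": {"motion": [[0,0,0,0,0,0],[0,0,0,0,0,0],[0,0,0,0,0,0]], "hand": 6.0, "squeeze": 40}}

```text
time_s: 2.82
tool_pos: [0.4902, 0.1892, 0.0834]
orientation: [0.001, -0.162, 0.987, 0.0]
wrist_force: [1.4, -0.3, 2.1]
gripper_width: 0.0599
grip_force: 1.8
```

```bash
python3 -c "
from h import *
where()
from cell import bot
save('s1.png',cv2.resize(bot.camera('side')['img'][100:300,180:380],None,fx=3,fy=3))"
```

```text
t 2.825 press mm [ 1.1  0.3 83.4] width 59.869407767906566 grip 1.8053412437438965
F press [-0.71, -1.29, 2.06]
turn left deg [ 0.01  0.14 -0.07]
```

View pics/s1.png

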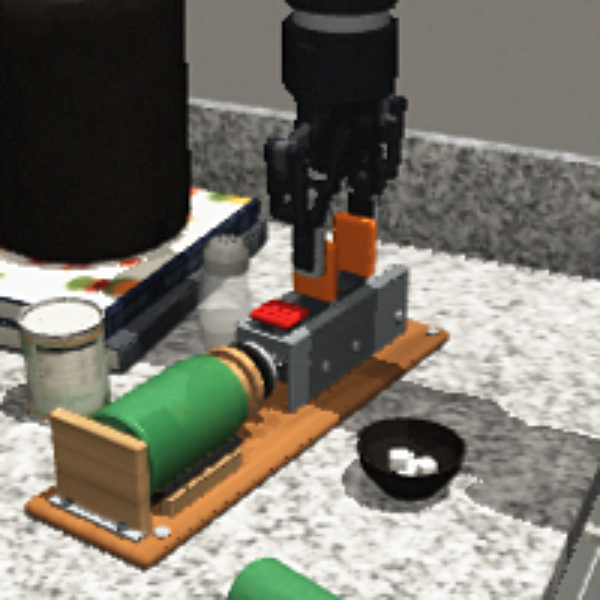

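The fingers are on the outer faces of both paddles, clear of the tab and the shaker. First full stroke.

Emit:
{"fn": "arm_command", "kwargs": {"motion": [[0,0,0,0,0,0],[0,0,0,0,0,0],[0,0,0,0,0,0],[0,0,0,0,0,0]], "hand": 3.0}}

```text
time_s: 3.38
tool_pos: [0.4904, 0.1892, 0.0838]
orientation: [0.001, -0.162, 0.987, 0.0]
wrist_force: [-0.7, -1.3, 6.7]
gripper_width: 0.0301
grip_force: 5.5
```

Emit:
{"fn": "arm_command", "kwargs": {"motion": [[0,0,0,0,0,0],[0,0,0,0,0,0],[0,0,0,0,0,0],[0,0,0,0,0,0]], "hand": 2.8}}

```text
time_s: 3.88
tool_pos: [0.4904, 0.1893, 0.0839]
orientation: [0.001, -0.162, 0.987, 0.0]
wrist_force: [0.3, -1.3, 8.5]
gripper_width: 0.0284
grip_force: 6.0
```

```bash
python3 -c "
from h import *
where()"
```

```text
t 3.875 press mm [ 1.   0.  83.9] width 28.41263566365421 grip 5.9824338555336
F press [-1.38, 0.14, 8.47]
turn left deg [ 0.01  0.15 -0.07]
```

Emit:
{"fn": "arm_command", "kwargs": {"motion": [[0,0,0,0,0,0],[0,0,0,0,0,0],[0,0,0,0,0,0],[0,0,0,0,0,0]], "hand": 6.8}}

```text
time_s: 4.38
tool_pos: [0.4889, 0.1893, 0.0821]
orientation: [-0.0, -0.163, 0.987, 0.0]
wrist_force: [0.3, 0.3, -0.1]
gripper_width: 0.0675
grip_force: 0.0
```

Emit:
{"fn": "arm_command", "kwargs": {"motion": [[0,0,0,0,0,0],[0,0,0,0,0,0],[0,0,0,0,0,0],[0,0,0,0,0,0]], "hand": 4.4}}

```text
time_s: 4.88
tool_pos: [0.4899, 0.1891, 0.0835]
orientation: [0.001, -0.162, 0.987, 0.0]
wrist_force: [-1.0, -2.0, 6.2]
gripper_width: 0.0442
grip_force: 4.7
```

Emit:
{"fn": "arm_command", "kwargs": {"motion": [[0,0,0,0,0,0],[0,0,0,0,0,0],[0,0,0,0,0,0]], "hand": 3.6}}

```text
time_s: 5.25
tool_pos: [0.4901, 0.1891, 0.084]
orientation: [0.001, -0.162, 0.987, 0.0]
wrist_force: [-2.9, -2.8, 8.9]
gripper_width: 0.0366
grip_force: 7.2
```

Emit:
{"fn": "arm_command", "kwargs": {"motion": [[0,0,0,0,0,0],[0,0,0,0,0,0],[0,0,0,0,0,0]], "hand": 3.2}}

```text
time_s: 5.62
tool_pos: [0.4902, 0.1892, 0.084]
orientation: [0.001, -0.162, 0.987, 0.0]
wrist_force: [-1.4, -1.6, 9.1]
gripper_width: 0.0318
grip_force: 6.2
```

```bash
python3 -c "
from h import *
where()
from cell import bot
c=bot.camera('top')
save('t2.png',cv2.resize(c['img'][160:280,170:350],None,fx=4.4,fy=4.4,interpolation=cv2.INTER_CUBIC))"
```

```text
t 5.625 press mm [ 1.   0.3 84. ] width 31.777458978603594 grip 6.222216412425041
F press [-1.09, 1.88, 9.1]
turn left deg [ 0.01  0.12 -0.07]
```

View pics/t2.png

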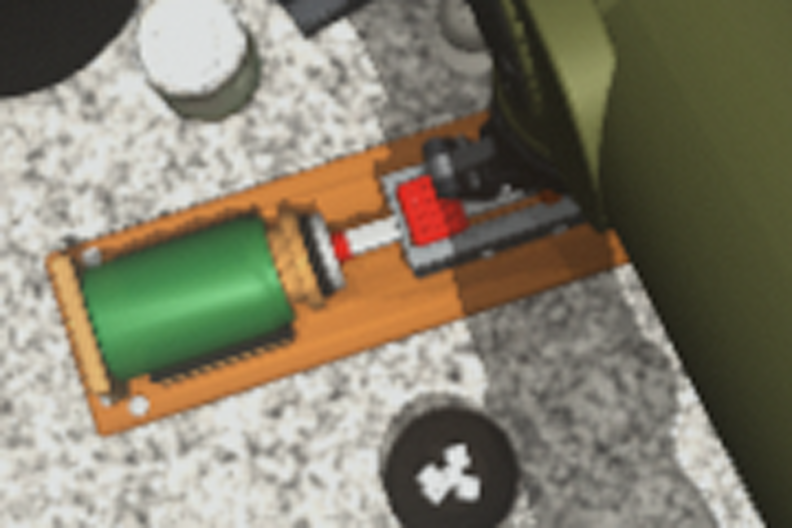

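The top view shows the bar out about 23 mm, with the jaw against the cork at (320,255) and the jar back on its end stop. I continue in small steps.

Emit:
{"fn": "arm_command", "kwargs": {"motion": [[0,0,0,0,0,0],[0,0,0,0,0,0],[0,0,0,0,0,0]], "hand": 2.95}}

```text
time_s: 6.05
tool_pos: [0.4903, 0.1892, 0.0842]
orientation: [0.001, -0.162, 0.987, 0.0]
wrist_force: [-1.3, -2.5, 9.0]
gripper_width: 0.0301
grip_force: 7.3
```

Emit:
{"fn": "arm_command", "kwargs": {"motion": [[0,0,0,0,0,0],[0,0,0,0,0,0],[0,0,0,0,0,0]], "hand": 2.8}}

```text
time_s: 6.42
tool_pos: [0.4903, 0.1892, 0.0842]
orientation: [0.001, -0.162, 0.987, 0.0]
wrist_force: [-2.0, -1.6, 10.3]
gripper_width: 0.0283
grip_force: 7.4
```

Emit:
{"fn": "arm_command", "kwargs": {"motion": [[0,0,0,0,0,0],[0,0,0,0,0,0],[0,0,0,0,0,0],[0,0,0,0,0,0]], "hand": 6.8}}

```text
time_s: 6.92
tool_pos: [0.489, 0.1893, 0.0822]
orientation: [-0.0, -0.163, 0.987, 0.0]
wrist_force: [0.3, 0.1, -0.2]
gripper_width: 0.0681
grip_force: 0.0
```

Emit:
{"fn": "arm_command", "kwargs": {"motion": [[0,0,0,0,0,0],[0,0,0,0,0,0],[0,0,0,0,0,0],[0,0,0,0,0,0]], "hand": 5.2}}

```text
time_s: 7.42
tool_pos: [0.4897, 0.189, 0.0831]
orientation: [0.0, -0.162, 0.987, 0.0]
wrist_force: [-0.5, -1.2, 5.3]
gripper_width: 0.0527
grip_force: 6.7
```

Emit:
{"fn": "arm_command", "kwargs": {"motion": [[0,0,0,0,0,0],[0,0,0,0,0,0],[0,0,0,0,0,0]], "hand": 4.9}}

```text
time_s: 7.8
tool_pos: [0.4897, 0.189, 0.0834]
orientation: [0.0, -0.162, 0.987, 0.0]
wrist_force: [-1.8, -2.2, 7.1]
gripper_width: 0.0491
grip_force: 6.8
```

Emit:
{"fn": "arm_command", "kwargs": {"motion": [[0,0,0,0,0,0],[0,0,0,0,0,0],[0,0,0,0,0,0]], "hand": 4.7}}

```text
time_s: 8.18
tool_pos: [0.4898, 0.189, 0.0836]
orientation: [0.001, -0.162, 0.987, 0.0]
wrist_force: [-1.8, -2.8, 8.7]
gripper_width: 0.0472
grip_force: 6.1
```

Emit:
{"fn": "arm_command", "kwargs": {"motion": [[0,0,0,0,0,0],[0,0,0,0,0,0],[0,0,0,0,0,0]], "hand": 4.5}}

```text
time_s: 8.55
tool_pos: [0.4899, 0.1891, 0.0836]
orientation: [0.001, -0.162, 0.987, 0.0]
wrist_force: [-1.8, -1.4, 8.6]
gripper_width: 0.0451
grip_force: 5.9
```

Emit:
{"fn": "arm_command", "kwargs": {"motion": [[0,0,0,0,0,0],[0,0,0,0,0,0],[0,0,0,0,0,0]], "hand": 4.3}}

```text
time_s: 8.93
tool_pos: [0.49, 0.1891, 0.0837]
orientation: [0.001, -0.162, 0.987, 0.0]
wrist_force: [-1.9, -2.3, 8.5]
gripper_width: 0.0431
grip_force: 6.6
```

```bash
python3 -c "
from h import *
where()"
```

```text
t 8.925 press mm [ 1.   0.5 83.7] width 43.06611183987302 grip 6.627860516309738
F press [-1.57, 2.49, 8.51]
turn left deg [ 0.01  0.09 -0.06]
```

Emit:
{"fn": "arm_command", "kwargs": {"motion": [[0,0,0,0,0,0],[0,0,0,0,0,0],[0,0,0,0,0,0]], "hand": 4.1}}

```text
time_s: 9.3
tool_pos: [0.49, 0.1891, 0.0839]
orientation: [0.001, -0.162, 0.987, 0.0]
wrist_force: [-2.2, -1.9, 9.6]
gripper_width: 0.0411
grip_force: 7.1
```

Emit:
{"fn": "arm_command", "kwargs": {"motion": [[0,0,0,0,0,0],[0,0,0,0,0,0],[0,0,0,0,0,0]], "hand": 3.95}}

```text
time_s: 9.68
tool_pos: [0.4901, 0.1891, 0.0839]
orientation: [0.001, -0.162, 0.987, 0.0]
wrist_force: [-1.8, -2.3, 9.7]
gripper_width: 0.0399
grip_force: 7.1
```

Emit:
{"fn": "arm_command", "kwargs": {"motion": [[0,0,0,0,0,0],[0,0,0,0,0,0],[0,0,0,0,0,0]], "hand": 3.75}}

```text
time_s: 10.05
tool_pos: [0.4901, 0.1891, 0.0841]
orientation: [0.001, -0.162, 0.987, 0.0]
wrist_force: [-2.2, -1.8, 9.7]
gripper_width: 0.0374
grip_force: 7.9
```

Emit:
{"fn": "arm_command", "kwargs": {"motion": [[0,0,0,0,0,0],[0,0,0,0,0,0],[0,0,0,0,0,0]], "hand": 3.6}}

```text
time_s: 10.42
tool_pos: [0.4902, 0.1891, 0.0842]
orientation: [0.001, -0.162, 0.987, 0.0]
wrist_force: [-2.6, -3.1, 11.1]
gripper_width: 0.0362
grip_force: 9.2
```

Emit:
{"fn": "arm_command", "kwargs": {"motion": [[0,0,0,0,0,0],[0,0,0,0,0,0]], "hand": 3.52}}

```text
time_s: 10.68
tool_pos: [0.4902, 0.1891, 0.0842]
orientation: [0.001, -0.162, 0.987, 0.0]
wrist_force: [-3.9, -1.7, 12.3]
gripper_width: 0.0354
grip_force: 9.6
```

```bash
python3 -c "
from h import *
where()
from cell import bot
c=bot.camera('top')
a=cv2.resize(c['img'][180:260,180:290],None,fx=7,fy=7,interpolation=cv2.INTER_CUBIC)
save('t3.png',a)"
```

```text
t 10.675 press mm [ 1.   0.3 84.2] width 35.35611823576918 grip 9.602018147706985
F press [-0.34, 4.25, 12.31]
turn left deg [ 0.01  0.11 -0.07]
```

View pics/t3.png

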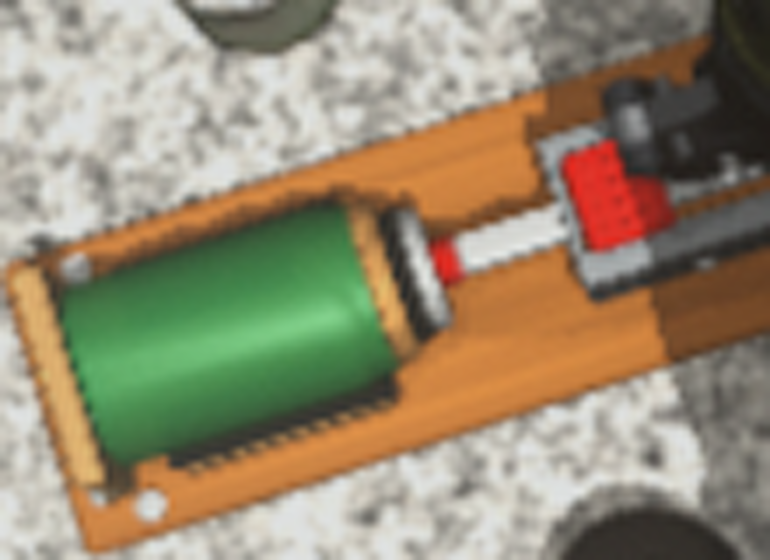

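The cork flange sits flush on the rim at (380,290), and the force is rising at the jaw spring's rate. I estimate 10 to 11 N on the jaw, so one last small step follows and then a hold.

Emit:
{"fn": "arm_command", "kwargs": {"motion": [[0,0,0,0,0,0],[0,0,0,0,0,0]], "hand": 3.44}}

```text
time_s: 10.98
tool_pos: [0.4902, 0.1891, 0.0843]
orientation: [0.001, -0.162, 0.987, 0.0]
wrist_force: [-2.4, -3.3, 11.2]
gripper_width: 0.0343
grip_force: 10.1
```

Emit:
{"fn": "arm_command", "kwargs": {"motion": [[0,0,0,0,0,0],[0,0,0,0,0,0]]}}

```text
time_s: 11.22
tool_pos: [0.4902, 0.1891, 0.0843]
orientation: [0.001, -0.162, 0.987, 0.0]
wrist_force: [-2.9, -3.0, 12.5]
gripper_width: 0.035
grip_force: 10.1
```

```bash
python3 - <<'E'
from h import *
from cell import bot
g=[];w=[];f=[]
ux=np.load("pose.npz")["ux"]
for i in range(10):
    bot.camera("side"); s=bot.read_state(); g.append(s["grip_force"]);w.append(s["gripper_width"]*1e3);f.append(s["wrist_force"]@ux)
print(np.round(g,2),np.mean(g),np.round(w,1),np.mean(w),np.mean(f))
c=bot.camera("wrist"); save("w3.png",c["img"])
E
```

```text
[10.12 10.12 10.12 10.12 10.12 10.12 10.12 10.12 10.12 10.12] 10.121795743703842 [34.8 34.5 34.8 34.9 34.9 34.5 34.5 34.4 34.4 34.6] 34.63184554862579 -1.5050269567927206
```

Emit:
{"fn": "arm_command", "kwargs": {"motion": [[0,0,0,0,0,0],[0,0,0,0,0,0],[0,0,0,0,0,0],[0,0,0,0,0,0],[0,0,0,0,0,0],[0,0,0,0,0,0]], "hand": 3.39}}

```text
time_s: 12.52
tool_pos: [0.4901, 0.1891, 0.0843]
orientation: [0.001, -0.162, 0.987, 0.0]
wrist_force: [-2.5, -2.4, 11.8]
gripper_width: 0.0344
grip_force: 10.6
```

View pics/w3.png

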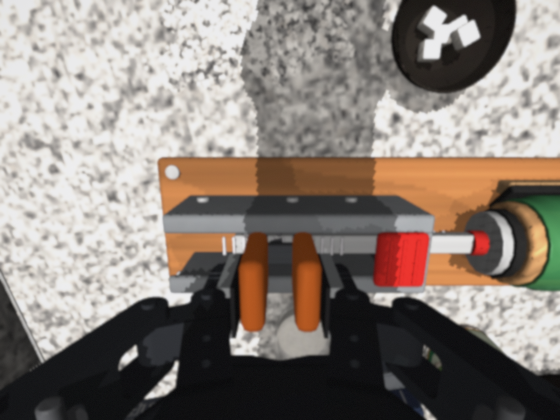

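The wrist view shows the handles squeezed at (253,280) and (307,280), the tab at (402,260), and the jaw bearing on the cork at (495,243). The last step rose 3.9 N/mm, so the cork is home. I estimate about 12 N on it, held for over a second. Now I release the handles and go to the tab.

Emit:
{"fn": "arm_command", "kwargs": {"motion": [[0,0,0,0,0,0],[0,0,0,0,0,0],[0,0,0,0,0,0],[0,0,-2,0,0,0],[0,0,-2,0,0,0],[0,0,-1.5,0,0,0]], "hand": 7.6}}

```text
time_s: 13.28
tool_pos: [0.4893, 0.1894, 0.1381]
orientation: [0.0, -0.163, 0.987, 0.0]
wrist_force: [0.5, 0.3, -0.1]
gripper_width: 0.0759
grip_force: 0.0
```

Emit:
{"fn": "arm_command", "kwargs": {"motion": [[0,2.2,0,0,0,0],[0,2.2,0,0,0,0],[0,2.2,0,0,0,0],[0,0,0,0,0,0],[0,0,0,0,0,0],[0,0,0,0,0,0]], "hand": 0}}

```text
time_s: 14.02
tool_pos: [0.4686, 0.2503, 0.1373]
orientation: [0.0, -0.162, 0.987, -0.0]
wrist_force: [-0.2, -0.6, 0.7]
gripper_width: -0.0
grip_force: 0.0
```

```bash
python3 - <<'E'
from h import *
st,Rm,O,ux,uy=where()
from cell import bot
c=bot.camera("wrist")
h=cv2.cvtColor(c["img"],cv2.COLOR_RGB2HSV)
save("w4.png",c["img"])
for z in(74,): print("tab proj",proj(c,O+ux*.066+[0,0,.075]),"tcp proj",proj(c,st["tool_pos"]))
E
```

```text
t 14.025 press mm [ 65.9   1.1 137.3] width -0.04633404716364571 grip 0.0
F press [-0.49, 0.37, 0.75]
turn left deg [-0.02 -0.   -0.15]
tab proj (np.float64(279.84571348851387), np.float64(232.87153091344663)) tcp proj (np.float64(279.5748232969384), np.float64(271.17784879951273))
```

View pics/w4.png

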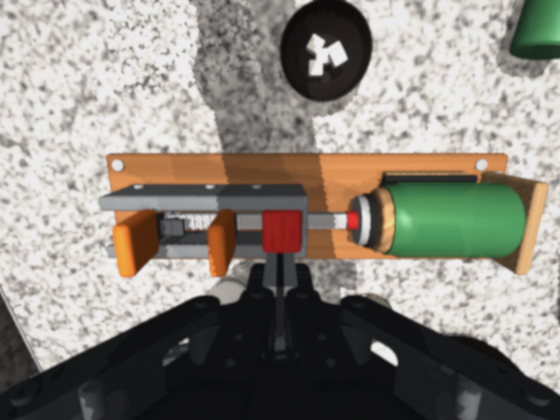

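The tab is at (282,231), right under the closed fingertips, and the bar is still held forward with the cork seated. Pressing down.

Emit:
{"fn": "arm_command", "kwargs": {"motion": [[0.1,0.4,2.5,0,0,0],[0,0,2.5,0,0,0],[0,0,0.8,0,0,0],[0,0,0.3,0,0,0],[0,0,0.3,0,0,0],[0,0,0,0,0,0]]}}

```text
time_s: 14.82
tool_pos: [0.4663, 0.2552, 0.0739]
orientation: [0.001, -0.162, 0.987, 0.0]
wrist_force: [-0.6, 0.9, 0.2]
gripper_width: 0.0002
grip_force: 0.0
```

Emit:
{"fn": "arm_command", "kwargs": {"motion": [[0,0,0.2,0,0,0],[0,0,0.1,0,0,0],[0,0,0,0,0,0],[0,0,0,0,0,0],[0,0,0,0,0,0],[0,0,0,0,0,0]]}}

```text
time_s: 15.58
tool_pos: [0.4659, 0.2551, 0.0704]
orientation: [0.0, -0.162, 0.987, 0.0]
wrist_force: [-0.0, 0.0, 1.7]
gripper_width: 0.0
grip_force: 0.6
```

Emit:
{"fn": "arm_command", "kwargs": {"motion": [[0,0,0.15,0,0,0],[0,0,0.1,0,0,0],[0,0,0,0,0,0],[0,0,0,0,0,0],[0,0,0,0,0,0],[0,0,0,0,0,0]]}}

```text
time_s: 16.32
tool_pos: [0.4658, 0.2551, 0.0679]
orientation: [0.0, -0.162, 0.987, 0.0]
wrist_force: [0.6, 0.2, 1.7]
gripper_width: 0.0002
grip_force: 0.7
```

```bash
python3 -c "
from h import *
where()
from cell import bot
save('s5.png',cv2.resize(bot.camera('side')['img'][150:300,180:350],None,fx=3.5,fy=3.5))"
```

```text
t 16.325 press mm [71.3  2.2 67.9] width 0.2265415543420717 grip 0.7020676229149103
F press [-0.03, -0.63, 1.67]
turn left deg [ 0.01  0.   -0.04]
```

View pics/s5.png

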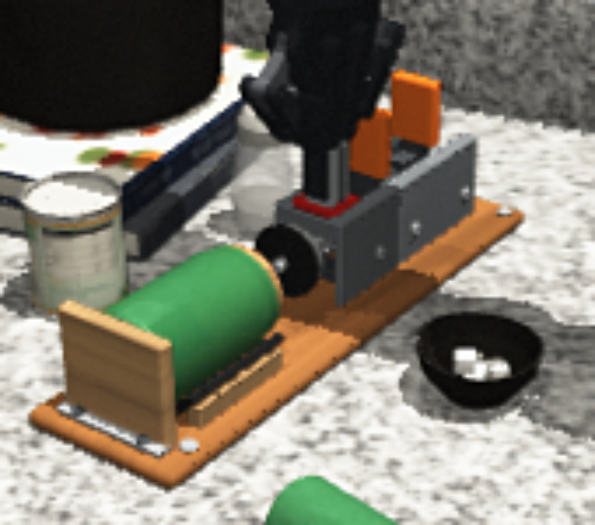

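The side view shows the tab pressed at (325,205), the jaw back by the housing at (285,260), and the cork seated in the jar. Retreating.

Emit:
{"fn": "arm_command", "kwargs": {"motion": [[0,0,-1,0,0,0],[0,0,-3,0,0,0],[0,0,-5,0,0,0],[0,0,-5,0,0,0],[0,0,0,0,0,0],[0,0,0,0,0,0]]}}

```text
time_s: 17.12
tool_pos: [0.4653, 0.2547, 0.2075]
orientation: [-0.0, -0.162, 0.987, -0.0]
wrist_force: [-0.9, -1.2, -1.1]
gripper_width: 0.0002
grip_force: 0.0
```

```bash
python3 - <<'E'
from h import *
where()
import pickle
from cell import bot
c0=pickle.load(open("c0.pkl","rb"))["side"]["img"]; c1=bot.camera("side")["img"]
save("s6.png",np.hstack([cv2.resize(x[165:270,190:330],None,fx=2.8,fy=2.8,interpolation=cv2.INTER_CUBIC) for x in(c0,c1)]))
E
```

```text
t 17.125 press mm [ 71.1   2.8 207.5] width 0.21668927196646293 grip 0.0
F press [-0.83, 1.21, -1.11]
turn left deg [-0.01 -0.05 -0.04]
```

View pics/s6.png

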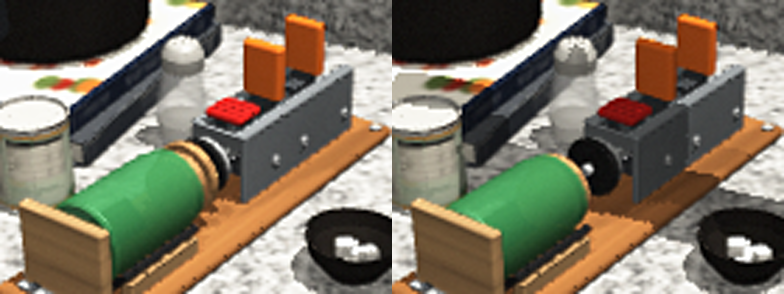

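The before/after crops match: the jaw is back at the housing at (602,165), the tab is up, the handles are open, the cork flange is on the rim and the neighbouring things have not moved.

```bash
python3 -c "
from cell import bot
print(bot.close_job())"
```

```text
the job is handed in; nothing more can be done
None
```

I seated the cork, held it for over a second at roughly 12 N (estimated from the grip force, since jaw force is not measured), sprang the jaw fully back with the tab, and handed the job in after about 17 s with the robot touching nothing.

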